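Lock the relay away in the two-lid case

TASK

The relay stands in one of the two compartments of the small grey case. With the fingertips only, gently push that compartment's lid over from the outside until it lies shut, then push the bolt on the middle bar by the side of its knob all the way over that lid to lock it. Leave the other lid standing open, grip or lift nothing, do not touch the parts in the case, and do not disturb the things lying about.

Things in the scene. Friction and masses are not known exactly. Their poses are not given: they have to be found in the camera images.
- case: Grey sheet-metal case fixed to the sill, 85 (x) x 170 (y) x 42 mm high without the lids. Origin at the centre of its underside, z up. Two open-topped compartments, left (+y) and right (-y), on either side of a solid middle bar 44 mm wide (y from -22 to 22 mm) and 46 mm high. Each compartment has a lid hinged at the outer side of the case, so the lids open outward like two wings.
- left_lid (a joint): Angle of the left lid (at the case's +y), rad: 0 shut and level, 1.57 upright, at most 1.95. It starts at 1.65 to 1.85, leaning outward. A stiff hinge (0.045 N m of friction; about 1 N near the free edge moves it) lets it stay at any angle.
- right_lid (a joint): The same for the right lid (at the case's -y).
- left_hinge (a point): Middle of the left lid's hinge line (which runs along the case's x) at the top of the case's left side, 42 mm above the sill.
- right_hinge (a point): The same for the right lid, at the case's right side.
- left_edge (a point): Middle of the left lid's free edge, on its outer face. The lid is 87 mm long along the hinge, 63 mm from hinge to free edge, 4 mm thick; shut, its outer face is 46 mm above the sill, level with the middle bar. z is the outward normal of the lid, -y points from the hinge to the free edge. The inside has a cork lining that is not to be touched.
- right_edge (a point): The same for the right lid; here +y points from the hinge to the free edge.
- bolt (a joint): Position of the slide bolt on the middle bar, m: 0 in the middle (it starts within 2 mm of that), +0.018 fully over the left lid, -0.018 fully over the right lid (stops at both ends). It slides along the case's y with about 1.5 N of friction and stays where it is left.
- knob (a point): Centre of the bolt's upright black knob, a block 20 (x) x 14 (y) mm, from 50 to 68 mm above the sill, 59 mm at this point. It stands on the bolt's flat steel plate (24 x 40 mm, top 50 mm above the sill). Axes as the case's.
- relay_mid (a point): Middle of the relay: a small upright block with a clear square cover on a black base, 20 x 30 x 34 mm, standing loose in one of the two compartments, left or right by chance.
- pot_mid (a point): Middle of the potentiometer: a round metal can with a shaft standing up, 32 x 25 x 34 mm, standing loose in the other compartment, whose lid stays open.
- relay: The relay itself; origin at the centre of its underside.
- potentiometer: The potentiometer itself; origin at the centre of its underside.
- crystal: Flat metal can, 11 x 21 x 20 mm high, standing at the left of the case; origin at its underside. Bystander.
- loose_knob: Black fluted control knob, 40 mm across, 28 mm high, at the right of the case; origin at its underside. Bystander.
- screw_jar: Small glass jar of screws, 44 mm across, 67 mm high, farther right; origin at its underside. Bystander.
- solder_reel: Reel of solder, 54 mm across, 36 mm high; origin at its underside. Bystander.
- tape_roll: Roll of tape lying flat, 64 mm across, 18 mm high; origin at its underside. Bystander.

How it is judged:
On the way, in this order (a step that is already met when the one before it is completed fails the run):
1. the lid over the relay is shut, with the bolt still in the middle (((y of relay_mid in the frame of case above 0.01 m and value of joint left_lid below 0.05 rad and value of joint right_lid above 1.4 rad) or (y of relay_mid in the frame of case below -0.01 m and value of joint right_lid below 0.05 rad and value of joint left_lid above 1.4 rad)) and value of joint bolt between -0.008 and 0.008 m), for 0.2 s.
2. the bolt is pushed over that lid (((y of relay_mid in the frame of case above 0.01 m and value of joint left_lid below 0.05 rad and value of joint right_lid above 1.4 rad and value of joint bolt above 0.014 m) or (y of relay_mid in the frame of case below -0.01 m and value of joint right_lid below 0.05 rad and value of joint left_lid above 1.4 rad and value of joint bolt below -0.014 m))), for 0.2 s.
At the end, for the whole second after the job is handed in: The lid over the relay is shut (within 0.05 rad) and the bolt lies at least 14 mm over towards it (of 18 mm), the other lid still stands open (above 1.4 rad), relay and potentiometer stand upright in their compartments, and no bystander has moved 20 mm (((y of relay_mid in the frame of case above 0.01 m and value of joint left_lid below 0.05 rad and value of joint right_lid above 1.4 rad and value of joint bolt above 0.014 m) or (y of relay_mid in the frame of case below -0.01 m and value of joint right_lid below 0.05 rad and value of joint left_lid above 1.4 rad and value of joint bolt below -0.014 m)) and height (world z) of each of relay_mid, pot_mid below 0.035 m and angle between each of relay_mid, pot_mid's own z axis and vertical below 0.25 rad and linear speed of relay below 0.02 m/s and distance of each of crystal, loose_knob, screw_jar, solder_reel, tape_roll from where it was at the start of the episode below 0.02 m); the robot touches nothing.
It fails at once if the bolt is pushed (more than 8 mm) while the relay's lid is still open ((y of relay_mid in the frame of case above 0.01 m and value of joint left_lid above 0.2 rad and not (value of joint bolt between -0.008 and 0.008 m)) or (y of relay_mid in the frame of case below -0.01 m and value of joint right_lid above 0.2 rad and not (value of joint bolt between -0.008 and 0.008 m))).
It fails at once if the lid over the potentiometer is pushed over (below 1.3 rad) ((y of relay_mid in the frame of case above 0.01 m and value of joint right_lid below 1.3 rad) or (y of relay_mid in the frame of case below -0.01 m and value of joint left_lid below 1.3 rad)).
It fails at once if a lid is slammed (faster than 4 rad/s), a lid is gripped or touched on its cork-lined inside, or the bolt's knob is pinched (touched on both sides) (velocity of joint any of left_lid, right_lid below -4 rad/s or contact force between the fingers and left_lid_c1 above 1 N or contact force between the fingers and right_lid_c1 above 1 N or (contact force between the fingers and bolt_c0 above 3 N and contact force between the fingers and bolt_c1 above 3 N)).
It fails at once if the relay or the potentiometer is touched by the fingers, lifted or tipped over (contact force between the fingers and relay above 0.5 N or contact force between the fingers and potentiometer above 0.5 N or height (world z) of any of relay_mid, pot_mid above 0.05 m or angle between any of relay_mid, pot_mid's own z axis and vertical above 0.4 rad).
It fails at once if a bystander is disturbed (moved more than 20 mm) (distance of any of crystal, loose_knob, screw_jar, solder_reel, tape_roll from where it was at the start of the episode above 0.02 m).
It also fails if it takes over 38 s, if anything falls off the work surface, if the arm or the gripper's body presses on something with over 40 N, if the wrist force passes 120 N, or if a joint passes its speed limit or range.

ROBOT

A 7-joint arm with a two-finger parallel gripper is mounted at the origin on a cart in front of the work surface, level with it; the furniture and walls round the work are solid. World frame = base frame: x ahead of the robot, y to its left, z up, the work surface at z = 0. Lengths are in m, angles in rad, forces in N, time in s.
With the tool pointing down it reaches from about 0.425 to 0.925 m from the base axis. Payload 6.8 kg.
Tool frame: the origin (TCP) lies between the finger pads; the fingertips stand finger_overhang ahead of it and the grasp point (between the pads) lies 6 mm ahead of it (finger_overhang is the distance from the TCP to the fingertips, in m); z points along the fingers, y is the line along which they close (so a half turn about z gives the same grasp; the last joint's range is limited). The gripper opens to 85 mm and grips with 20 to 120 N. Pads are 22 mm wide; open, the fingers measure 114 mm over their backs; the gripper's body (76 mm by 85 mm) begins 54 mm behind the grasp point. The pads swing forward as they close: fully open they stand 13 mm farther back than shut.
Start: joints at [1.052, 0.477, 0.022, 1.555, -0.011, 1.109, -0.083], TCP at [0.27, -0.619, 0.256] pointing down, gripper open.
Joint ranges: [-2.96, 2.96], [-0.34, 2.1], [-1.41, 1.46], [0.24, 2.44], [-1.37, 4.51], [0.17, 1.92], [-2.96, 2.96]. Speed limits (rad/s): [2.39, 2.39, 3.14, 3.14, 3.14, 3.14, 3.14].

INTERFACE

Orientations are given as a unit quaternion [w, x, y, z].
In Python, from station import * gives the robot as it stands.
- The arm moves only by the tool drive_tool, never from a script. Its argument "increments" is a list of rows, each an object of numbers: "claw": the finger opening in m, from 0 to 0.0854; "dx", "dy", "dz": the shift along the tool's x, y, z in m; "wx", "wy", "wz": the turn, a rotation vector about the tool's x, y, z in degrees. A call has 1 to 20 rows; each row shifts and turns the commanded pose from where the row before left it, along the tool's axes as they then stand; what a row does not reach is not made up. A row lasts 1/8 s, in which the tool goes at most 62.5 mm and 10.7 degrees, less where a joint would pass 70% of its speed; a pose out of reach is approached as far as the arm can. A call with a gripper value outside its range is refused whole. The fingers move at their own pace and stop on an object; "newtons" is the grip in N (left out, the last holds). Time passes only in rows, so rows that do not move let the fingers close. It gives the time, the measured TCP pose, the force, the opening and the grip force at its end, in the units of the state.
- get_obs(): the state, without advancing time (a new reading comes with each control period).
- read_camera(name): name is "scene" or "top" or "wrist"; returns (picture, depth): 384x512x3 uint8, red, green, blue; 384x512 float32, m along the optical axis (not along the pixel's ray), 0 where there is no reading.
- calibration(name): a dict with "intrinsics" (3x3 intrinsics, pixels), "R" (3x3) and "t" (3): a world point X has camera coordinates R X + t; the wrist camera has in their place "mount" (4x4, takes a point from camera to tool coordinates, whose origin is the TCP and whose axes are the flange's). Camera axes: x right, y down, z forward; pixel columns grow to the right and rows downward; lengths in m; the calibration is good to about 2 mm. A picture is of the moment at which its call begins: read the wrist's pose just before it. calibration takes no time and is no camera call.
- hand_in(): hands the job in; it is judged then, once.
The state is a dict: "t": time; "q": joint angles; "joint_vel": joint speeds; "joint_torque": joint torques, N m; "eef_pos": TCP position; "tool_rot": TCP orientation; "contact_force": force on the tool from outside, world axes, zero at the start; "torque": the same for the moment, N m; "gripper_width": opening from 0.0 (shut) to 1.0 (fully open); "grasp_force": force on a finger pad.
Only numpy, scipy, OpenCV 4.12 (cv2) and the standard library are available. Lean on these libraries where they do the work, as an engineer would, in place of code of your own. Each camera call takes 0.05 s, during which the arm holds its last target. There are 200 camera calls.

## Working session

There is one attempt and no reset: what is moved stays moved. The work goes in short steps, Python scripts to look and compute and a tool call to move; the robot and the scene stay as the last step left them, time stands still between calls to the robot, and variables do not carry over. Pictures are saved under pics/ and viewed, at most 10 in all, crops included, and the job is handed in when it is done.

Besides the shell and the picture viewer there is one more tool, called after "Emit:" as name([rows], argument=value, ...), one row to a line, values as JSON. drive_tool: Moves the arm, as the interface text tells. Its arguments: {"type":"object","properties":{"increments":{"type":"array","items":{"type":"object","properties":{"claw":{"type":"number"},"dx":{"type":"number"},"dy":{"type":"number"},"dz":{"type":"number"},"wx":{"type":"number"},"wy":{"type":"number"},"wz":{"type":"number"}}}},"newtons":{"type":"number"}},"required":["increments"]}

```bash
mkdir -p pics
cat > h.py <<'E'
from station import *
import numpy as np, cv2
def cal(n):
    c=calibration(n); return {k:np.array(v) for k,v in c.items()}
def pts(n,d):
    c=cal(n);K=c['intrinsics'];v,u=np.mgrid[:384,:512]
    P=np.stack([(u-K[0,2])/K[0,0]*d,(v-K[1,2])/K[1,1]*d,d],-1)
    return (P-c['t'])@c['R']
E
python3 - <<'E'
from h import *
o=get_obs();print(o)
for n in('scene','top'):
    p,d=read_camera(n);cv2.imwrite(f'pics/{n}0.png',p[...,::-1]);np.savez(f'{n}0.npz',p=p,d=d);print(n,cal(n))
E
```

```text
{'t': 0.0, 'q': array([ 1.05189363,  0.47780364,  0.02234191,  1.55643121, -0.01145088,
        1.1092869 , -0.08312316]), 'joint_vel': array([ 2.67411762e-04,  1.61891017e-03,  2.60419799e-05,  7.28501584e-05,
        1.44107859e-04, -5.36995443e-04, -5.68573670e-04]), 'joint_torque': array([-1.10477216e-03, -5.96447682e+01,  1.60811450e+00, -2.81201899e+01,
        1.27167755e-02,  9.31271788e-03, -4.22104080e-06]), 'eef_pos': array([ 0.2693229 , -0.61836261,  0.2553319 ]), 'tool_rot': array([-8.59044690e-04,  9.78976908e-01,  2.03969122e-01, -2.70178575e-04]), 'contact_force': array([-0.01561094, -0.67929775, -0.45102482]), 'torque': array([-0.02325859, -0.05919101, -0.00545769]), 'grasp_force': 0.0, 'gripper_width': 1.0025434477647859}
scene {'intrinsics': array([[496.40144027,   0.        , 254.78969488],
       [  0.        , 496.40144027, 197.0712714 ],
       [  0.        ,   0.        ,   1.        ]]), 'R': array([[ 0.81016461, -0.58607956,  0.01200214],
       [-0.2229116 , -0.32694806, -0.9183765 ],
       [ 0.54216577,  0.74136072, -0.39552568]]), 't': array([-0.57158444,  0.13151485,  1.14259648])}
top {'intrinsics': array([[397.44603148,   0.        , 260.90137468],
       [  0.        , 397.44603148, 192.57590324],
       [  0.        ,   0.        ,   1.        ]]), 'R': array([[-0.01057245, -0.99993415, -0.00446211],
       [-0.98318821,  0.01120866, -0.18225065],
       [ 0.18228867,  0.00246026, -0.98324198]]), 't': array([-0.18521091,  0.56055985,  1.097194  ])}
```

View pics/top0.png

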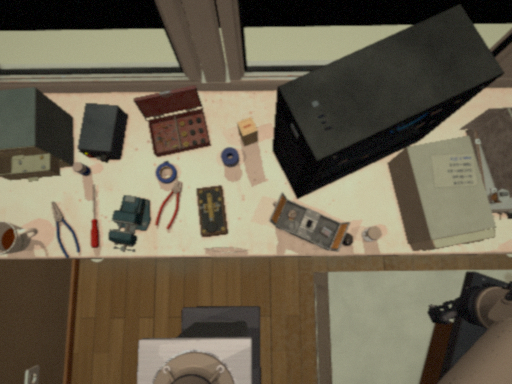

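View pics/scene0.png

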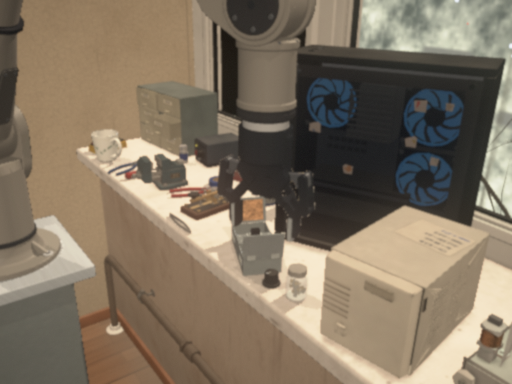

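The top view shows the case at about (308,222), turned some 25°, with the loose knob at (348,240), the jar at (372,233) and the arm at the lower right. The scene view shows the case at (258,240). I'll enlarge both.

Run:
```python
from h import *
a=np.load('top0.npz');b=np.load('scene0.npz')
A=cv2.resize(a['p'][185:260,260:390],None,fx=6,fy=4*1.5,interpolation=cv2.INTER_CUBIC)[:,:780]
cv2.imwrite('pics/crop1.png',A[...,::-1])
B=cv2.resize(b['p'][180:305,200:330],None,fx=4.6,fy=4.6,interpolation=cv2.INTER_CUBIC)
cv2.imwrite('pics/crop2.png',B[...,::-1])
P=pts('top',a['d'])
for v in range(192,256,4):
    print(v,[tuple(np.round(P[v,u]*1000).astype(int).tolist()) for u in range(268,380,8)])
```

```text
192 [(568, -213, 6), (569, -237, -1), (569, -261, -1), (569, -285, -3), (545, -297, 126), (559, -328, 47), (568, -357, 1), (568, -382, -3), (567, -406, 0), (568, -431, -3), (567, -454, 0), (567, -479, -4), (567, -503, -4), (566, -527, -1)]
196 [(557, -213, 0), (557, -237, 0), (543, -257, 75), (556, -285, 0), (547, -304, 52), (557, -334, -5), (556, -357, 0), (555, -381, -1), (555, -405, 1), (555, -430, -1), (554, -453, 1), (554, -477, 2), (554, -502, -2), (554, -526, -1)]
200 [(545, -212, -1), (545, -237, -4), (534, -257, 65), (544, -284, 1), (545, -309, -6), (543, -333, 1), (544, -357, -1), (544, -381, -3), (543, -405, -2), (543, -429, -2), (542, -452, 3), (541, -476, 4), (542, -501, 0), (542, -525, -2)]
204 [(534, -212, -4), (517, -233, 102), (526, -258, 44), (531, -284, 10), (532, -308, 1), (531, -332, 2), (531, -356, 2), (531, -380, 0), (531, -404, 1), (530, -428, 0), (530, -452, 1), (530, -476, 2), (530, -500, 0), (529, -524, 0)]
208 [(521, -212, -2), (506, -233, 96), (520, -260, 2), (520, -284, 2), (518, -307, 8), (513, -327, 42), (520, -356, -3), (519, -380, 1), (519, -404, -2)
[... 1998 characters left out ...]
0, 5), (413, -234, -2), (413, -258, -4), (413, -282, -4), (413, -305, -2), (412, -328, 3), (410, -347, 35), (411, -375, 5), (409, -390, 51), (406, -402, 105), (349, -194, 1180), (411, -470, -1), (411, -494, -1), (349, -194, 1180)]
248 [(402, -210, 2), (401, -234, 3), (401, -257, 0), (401, -281, 5), (401, -305, -1), (401, -328, 0), (400, -351, 2), (399, -371, 29), (397, -387, 65), (400, -422, -1), (399, -446, -3), (399, -469, 1), (399, -492, 3), (399, -516, -1)]
252 [(390, -210, -2), (390, -234, 1), (390, -257, 2), (390, -281, -5), (389, -304, -1), (389, -328, 1), (389, -351, 1), (388, -375, -2), (388, -398, 1), (388, -422, -1), (388, -445, -1), (387, -468, 2), (387, -492, 1), (387, -515, 3)]
```

View pics/crop1.png

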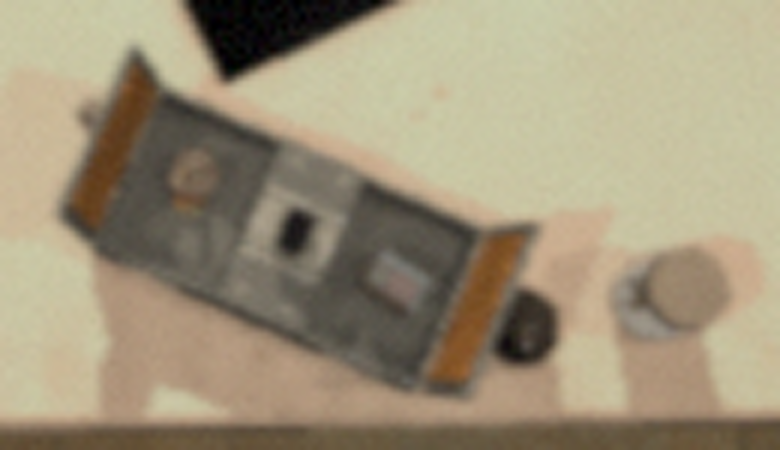

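View pics/crop2.png

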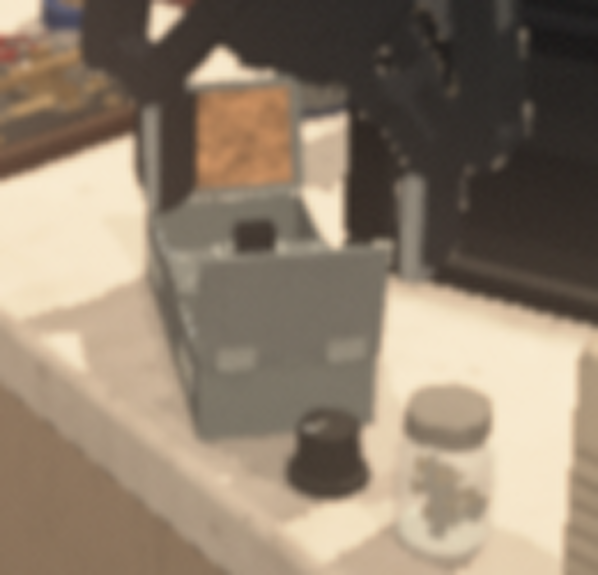

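The case's long axis runs from upper left to lower right. The left compartment holds the round can with its shaft at crop (190,175). The right one holds the square-covered part at (400,280), so the relay is on the right (-y). The loose knob and the jar lie just outside the right lid. Next I'll compute the geometry.

```bash
cat >> h.py <<'E'
def ray(n,u,v,z):
    c=cal(n);K=c['intrinsics'];d=c['R'].T@np.linalg.solve(K,[u,v,1.]);o=-c['R'].T@c['t']
    return o+d*(z-o[2])/d[2]
E
python3 - <<'E'
from h import *
import station
print([k for k in dir(station) if 'over' in k or 'fing' in k], getattr(station,'finger_overhang',None))
f=lambda x,y,z:ray('top',260+x/6-.4,185+y/6-.4,z)
C={k:f(*p) for k,p in dict(LB=(165,95,.042),RB=(475,235,.042),LF=(95,245,.042),RF=(412,385,.042),knob=(295,230,.068),relay=(400,280,.038),eB=(535,228,.105),eF=(468,395,.105),LeB=(135,48,.105),LeF=(65,215,.105)).items()}
for k,v in C.items(): print(k,v.round(4))
ey=(C['LB']-C['RB']+C['LF']-C['RF'])[:2];print('len',np.linalg.norm(ey)/2,'wid',np.linalg.norm(C['LB']-C['LF']),np.linalg.norm(C['RB']-C['RF']))
ey/=np.linalg.norm(ey);yaw=np.arctan2(-ey[0],ey[1]);print('yaw',np.degrees(yaw))
c0=np.mean([C[k] for k in('LB','RB','LF','RF')],0)[:2];print('centre',c0)
ex=np.array([ey[1],-ey[0]])
for k,v in C.items(): d=v[:2]-c0; print(k,'case',(d@ex).round(4),(d@ey).round(4))
# depth check: cloud in case frame
a=np.load('top0.npz');P=pts('top',a['d'])[185:260,262:385].reshape(-1,3)
q=P[:,:2]-c0;Q=np.c_[q@ex,q@ey,P[:,2]]
m=(abs(Q[:,0])<.035)&(Q[:,1]<-.08)&(Q[:,1]>-.125)&(Q[:,2]>.05);print('Rlid fit',np.polyfit(Q[m,2],Q[m,1],1),m.sum(),Q[m,2].max())
m=(abs(Q[:,0])<.035)&(Q[:,1]>.08)&(Q[:,1]<.125)&(Q[:,2]>.05);print('Llid fit',np.polyfit(Q[m,2],Q[m,1],1),m.sum(),Q[m,2].max())
m=(abs(Q[:,0])<.02)&(abs(Q[:,1])<.02)&(Q[:,2]>.06);print('knob cloud',Q[m].mean(0),m.sum(),Q[m].min(0),Q[m].max(0))
for n,lo,hi in(('bar',-.02,.02),):
    m=(abs(Q[:,0])>.02)&(abs(Q[:,0])<.035)&(abs(Q[:,1])<.018);print('bar z',np.median(Q[m,2]))
o=get_obs();w,x,y,z=o['tool_rot']
from scipy.spatial.transform import Rotation as R
M=R.from_quat([x,y,z,w]).as_matrix();print(M.round(3))
print('wrist',cal('wrist'))
E
```

```text
['finger_overhang'] 0.025
LB [ 0.5361 -0.2671  0.042 ]
RB [ 0.4667 -0.4137  0.042 ]
LF [ 0.4639 -0.232   0.042 ]
RF [ 0.3959 -0.3807  0.042 ]
knob [ 0.4672 -0.3247  0.068 ]
relay [ 0.4459 -0.3776  0.038 ]
eB [ 0.463  -0.4288  0.105 ]
eF [ 0.3887 -0.3951  0.105 ]
LeB [ 0.5478 -0.2498  0.105 ]
LeF [ 0.4713 -0.2166  0.105 ]
len 0.1628348081015302 wid 0.080332195614887 0.07804878165052004
yaw -24.955453529648114
centre [ 0.46564813 -0.32335638]
LB case 0.0402 0.0808
RB case 0.039 -0.0815
LF case -0.0402 0.0821
RF case -0.039 -0.0814
knob case 0.002 -0.0006
relay case 0.005 -0.0575
eB case 0.0421 -0.0967
eF case -0.0395 -0.0975
LeB case 0.0434 0.1013
LeF case -0.04 0.0992
Rlid fit [-0.20793217 -0.07354994] 200 0.10680594540107692
Llid fit [0.32990509 0.06878961] 190 0.10474445414363354
knob cloud [ 0.00185816 -0.00017192  0.06764901] 35 [-0.00776646 -0.00659386  0.06294506] [0.01186586 0.0064482  0.07176727]
bar z 0.04577907345499009
[[ 0.917  0.399 -0.001]
 [ 0.399 -0.917  0.001]
 [-0.    -0.002 -1.   ]]
wrist {'intrinsics': array([[326.74879845,   0.        , 258.32601068],
       [  0.        , 326.74879845, 196.51645414],
       [  0.        ,   0.        ,   1.        ]]), 'mount': array([[-1.00838667e-04, -9.48195195e-01, -3.17688309e-01,
         8.17101039e-02],
       [ 9.99998961e-01,  3.61150041e-04, -1.39532770e-03,
         1.04261487e-03],
       [ 1.43777616e-03, -3.17688120e-01,  9.48194174e-01,
        -1.16609484e-01],
       [ 0.00000000e+00,  0.00000000e+00,  0.00000000e+00,
         1.00000000e+00]])}
```

Emit:
drive_tool([
  {"claw": 0, "wz": -10.4},
  {"wz": -10.4},
  {"wz": -10.4},
  {"wz": -10.3},
  {"dx": 0.0375},
  {"dx": 0.0375},
  {"dx": 0.0375},
  {"dx": 0.0375},
  {"dx": 0.0375},
  {"dx": 0.0375},
  {"dy": 0.025},
  {"dy": 0.025},
  {},
  {},
])

```text
schema error: expected keys claw, dx, dy, dz, wx, wy, wz
```

Emit:
drive_tool([
  {"claw": 0, "dx": 0, "dy": 0, "dz": 0, "wx": 0, "wy": 0, "wz": -10.4},
  {"claw": 0, "dx": 0, "dy": 0, "dz": 0, "wx": 0, "wy": 0, "wz": -10.4},
  {"claw": 0, "dx": 0, "dy": 0, "dz": 0, "wx": 0, "wy": 0, "wz": -10.4},
  {"claw": 0, "dx": 0, "dy": 0, "dz": 0, "wx": 0, "wy": 0, "wz": -10.3},
  {"claw": 0, "dx": 0.0375, "dy": 0, "dz": 0, "wx": 0, "wy": 0, "wz": 0},
  {"claw": 0, "dx": 0.0375, "dy": 0, "dz": 0, "wx": 0, "wy": 0, "wz": 0},
  {"claw": 0, "dx": 0.0375, "dy": 0, "dz": 0, "wx": 0, "wy": 0, "wz": 0},
  {"claw": 0, "dx": 0.0375, "dy": 0, "dz": 0, "wx": 0, "wy": 0, "wz": 0},
  {"claw": 0, "dx": 0.0375, "dy": 0, "dz": 0, "wx": 0, "wy": 0, "wz": 0},
  {"claw": 0, "dx": 0.0375, "dy": 0, "dz": 0, "wx": 0, "wy": 0, "wz": 0},
  {"claw": 0, "dx": 0, "dy": 0.025, "dz": 0, "wx": 0, "wy": 0, "wz": 0},
  {"claw": 0, "dx": 0, "dy": 0.025, "dz": 0, "wx": 0, "wy": 0, "wz": 0},
  {"claw": 0, "dx": 0, "dy": 0, "dz": 0, "wx": 0, "wy": 0, "wz": 0},
  {"claw": 0, "dx": 0, "dy": 0, "dz": 0, "wx": 0, "wy": 0, "wz": 0},
])

```text
t: 1.85
eef_pos: [0.4089, -0.4357, 0.2558]
tool_rot: [-0.001, 0.843, 0.537, -0.0]
contact_force: [0.3, -0.2, 0.0]
gripper_width: -0.001
grasp_force: 0.0
```

```bash
cat >> h.py <<'E'
from scipy.spatial.transform import Rotation as Rn
C0=np.array([.4665,-.3235]);EX=np.array([.9063,-.4226]);EY=np.array([.4226,.9063])
def incase(P): q=P[...,:2]-C0; return np.stack([q@EX,q@EY,P[...,2]],-1)
def wrist():
    o=get_obs();w,x,y,z=o['tool_rot'];T=np.eye(4);T[:3,:3]=Rn.from_quat([x,y,z,w]).as_matrix();T[:3,3]=o['eef_pos']
    p,d=read_camera('wrist');c=cal('wrist');K=c['intrinsics'];T=T@c['mount'];v,u=np.mgrid[:384,:512]
    Q=np.stack([(u-K[0,2])/K[0,0]*d,(v-K[1,2])/K[1,1]*d,d],-1)@T[:3,:3].T+T[:3,3];Q[d==0]=np.nan
    return p,Q,incase(np.array(o['eef_pos']))
E
python3 - <<'E'
from h import *
p,Q,tc=wrist();cv2.imwrite('pics/w1.png',p[...,::-1]);q=incase(Q);print('tcp case',tc.round(4))
np.save('w1.npy',q)
m=(abs(q[...,0])<.02)&(abs(q[...,1])<.02)&(q[...,2]>.062)&(q[...,2]<.08)
print('knob',m.sum(),q[m].mean(0).round(4),np.percentile(q[m],[3,97],axis=0).round(4)) if m.any() else 0
m=(abs(q[...,0])<.035)&(q[...,1]<-.08)&(q[...,1]>-.125)&(q[...,2]>.05)&(q[...,2]<.12)
if m.any(): print('Rlid',np.polyfit(q[m][:,2],q[m][:,1],1),m.sum(),np.percentile(q[m],[2,98],axis=0).round(4))
E
```

```text
tcp case [-0.0048 -0.126   0.2558]
knob 439 [ 0.0038 -0.003   0.0672] [[-0.0058 -0.0097  0.0651]
 [ 0.0129  0.0039  0.0689]]
Rlid [-0.21285972 -0.07569883] 1918 [[-0.0334 -0.1003  0.0523]
 [ 0.0336 -0.0876  0.103 ]]
```

View pics/w1.png

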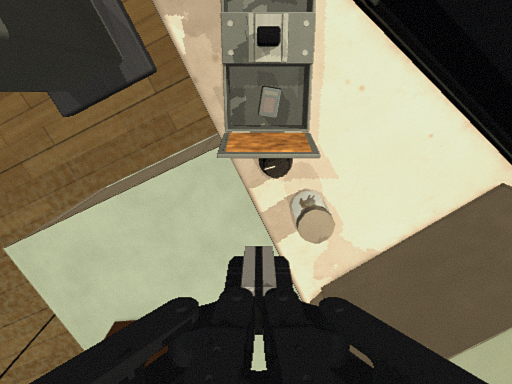

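The wrist view shows the open lid at (268,143), the square relay behind it at (270,101) and the bolt's knob at (268,36). So the relay is on the right, and the poses agree with the top view.

Emit:
drive_tool([
  {"claw": 0, "dx": 0, "dy": 0, "dz": 0.0285, "wx": 0, "wy": 0, "wz": 0},
  {"claw": 0, "dx": 0, "dy": 0, "dz": 0.0285, "wx": 0, "wy": 0, "wz": 0},
  {"claw": 0, "dx": 0, "dy": 0, "dz": 0.0285, "wx": 0, "wy": 0, "wz": 0},
  {"claw": 0, "dx": 0, "dy": 0, "dz": 0.0285, "wx": 0, "wy": 0, "wz": 0},
  {"claw": 0, "dx": 0, "dy": 0, "dz": 0.0285, "wx": 0, "wy": 0, "wz": 0},
  {"claw": 0, "dx": 0, "dy": 0, "dz": 0, "wx": 0, "wy": 0, "wz": 0},
  {"claw": 0, "dx": 0.005, "dy": 0, "dz": 0, "wx": 0, "wy": 0, "wz": 0},
  {"claw": 0, "dx": 0.005, "dy": 0, "dz": 0, "wx": 0, "wy": 0, "wz": 0},
  {"claw": 0, "dx": 0.004, "dy": 0, "dz": 0, "wx": 0, "wy": 0, "wz": 0},
  {"claw": 0, "dx": 0.004, "dy": 0, "dz": 0, "wx": 0, "wy": 0, "wz": 0},
  {"claw": 0, "dx": 0.004, "dy": 0, "dz": 0, "wx": 0, "wy": 0, "wz": 0},
  {"claw": 0, "dx": 0.004, "dy": 0, "dz": 0, "wx": 0, "wy": 0, "wz": 0},
  {"claw": 0, "dx": 0, "dy": 0, "dz": 0, "wx": 0, "wy": 0, "wz": 0},
])

```text
t: 3.52
eef_pos: [0.4211, -0.4119, 0.1137]
tool_rot: [-0.0, 0.843, 0.538, 0.0]
contact_force: [0.3, -0.9, -0.1]
gripper_width: -0.006
grasp_force: 0.0
```

```bash
cat > lid.py <<'E'
from h import *
o=get_obs();print('tcp case',incase(np.array(o['eef_pos'])).round(4),'F',o['contact_force'].round(2))
p,d=read_camera('top');q=incase(pts('top',d))
for nm,s in(('R',-1),('L',1)):
    m=(q[...,0]>-.045)&(q[...,0]<-.025)&(s*q[...,1]>.025)&(s*q[...,1]<.13)&(q[...,2]>.047)&(q[...,2]<.12)
    print(nm,m.sum(),[ (round(float(a[1]),3),round(float(a[2]),3)) for a in q[m][::6]][:12])
m=(abs(q[...,0])<.015)&(abs(q[...,1])<.03)&(q[...,2]>.062)&(q[...,2]<.075)
if m.any(): print('knob',m.sum(),q[m].mean(0).round(4))
E
python3 lid.py
```

```text
tcp case [-0.0038 -0.0993  0.1137] F [ 0.31 -0.87 -0.11]
R 27 [(-0.081, 0.091), (-0.085, 0.107), (-0.081, 0.096), (-0.083, 0.106), (-0.084, 0.097)]
L 47 [(0.104, 0.104), (0.101, 0.103), (0.101, 0.093), (0.102, 0.105), (0.088, 0.058), (0.091, 0.067), (0.093, 0.071), (0.089, 0.064)]
knob 34 [ 0.0007 -0.0005  0.0686]
```

Emit:
drive_tool([
  {"claw": 0, "dx": 0.0055, "dy": 0, "dz": 0, "wx": 0, "wy": 0, "wz": 0},
  {"claw": 0, "dx": 0.0055, "dy": 0, "dz": 0, "wx": 0, "wy": 0, "wz": 0},
  {"claw": 0, "dx": 0.0055, "dy": 0, "dz": 0.001, "wx": 0, "wy": 0, "wz": 0},
  {"claw": 0, "dx": 0.005, "dy": 0, "dz": 0.002, "wx": 0, "wy": 0, "wz": 0},
  {"claw": 0, "dx": 0.005, "dy": 0, "dz": 0.002, "wx": 0, "wy": 0, "wz": 0},
  {"claw": 0, "dx": 0.005, "dy": 0, "dz": 0.003, "wx": 0, "wy": 0, "wz": 0},
  {"claw": 0, "dx": 0.003, "dy": 0, "dz": 0.0025, "wx": 0, "wy": 0, "wz": 0},
  {"claw": 0, "dx": 0.003, "dy": 0, "dz": 0.0025, "wx": 0, "wy": 0, "wz": 0},
  {"claw": 0, "dx": 0.003, "dy": 0, "dz": 0.003, "wx": 0, "wy": 0, "wz": 0},
  {"claw": 0, "dx": 0, "dy": 0, "dz": 0, "wx": 0, "wy": 0, "wz": 0},
])

```text
t: 4.82
eef_pos: [0.438, -0.3753, 0.0975]
tool_rot: [-0.0, 0.843, 0.538, 0.0]
contact_force: [-0.1, -0.3, -0.3]
gripper_width: 0.001
grasp_force: 0.0
```

```bash
python3 lid.py
```

```text
tcp case [-0.0039 -0.059   0.0975] F [-0.06 -0.29 -0.28]
R 35 [(-0.036, 0.084), (-0.045, 0.078), (-0.034, 0.078), (-0.035, 0.081), (-0.036, 0.08), (-0.043, 0.075)]
L 50 [(0.104, 0.103), (0.102, 0.096), (0.101, 0.094), (0.102, 0.105), (0.088, 0.057), (0.091, 0.07), (0.093, 0.072), (0.092, 0.063), (0.09, 0.057)]
knob 35 [ 0.0015 -0.      0.0678]
```

Emit:
drive_tool([
  {"claw": 0, "dx": 0.0025, "dy": 0, "dz": 0.0035, "wx": 0, "wy": 0, "wz": 0},
  {"claw": 0, "dx": 0.0025, "dy": 0, "dz": 0.0035, "wx": 0, "wy": 0, "wz": 0},
  {"claw": 0, "dx": 0.002, "dy": 0, "dz": 0.0035, "wx": 0, "wy": 0, "wz": 0},
  {"claw": 0, "dx": 0.001, "dy": 0, "dz": 0.003, "wx": 0, "wy": 0, "wz": 0},
  {"claw": 0, "dx": 0.001, "dy": 0, "dz": 0.003, "wx": 0, "wy": 0, "wz": 0},
  {"claw": 0, "dx": 0.0005, "dy": 0, "dz": 0.003, "wx": 0, "wy": 0, "wz": 0},
  {"claw": 0, "dx": 0.0005, "dy": 0, "dz": 0.002, "wx": 0, "wy": 0, "wz": 0},
  {"claw": 0, "dx": 0, "dy": 0, "dz": 0.002, "wx": 0, "wy": 0, "wz": 0},
  {"claw": 0, "dx": 0, "dy": 0, "dz": 0.001, "wx": 0, "wy": 0, "wz": 0},
  {"claw": 0, "dx": 0, "dy": 0, "dz": 0, "wx": 0, "wy": 0, "wz": 0},
])

```text
t: 6.12
eef_pos: [0.442, -0.3667, 0.0732]
tool_rot: [-0.0, 0.843, 0.538, -0.0]
contact_force: [-1.1, -0.0, -0.4]
gripper_width: -0.003
grasp_force: 0.0
```

```bash
python3 lid.py
```

```text
tcp case [-0.004  -0.0495  0.0732] F [-1.1  -0.02 -0.38]
R 25 [(-0.025, 0.048), (-0.03, 0.049), (-0.029, 0.048), (-0.036, 0.05), (-0.038, 0.048)]
L 49 [(0.104, 0.1), (0.102, 0.1), (0.098, 0.094), (0.1, 0.09), (0.103, 0.1), (0.089, 0.06), (0.09, 0.062), (0.089, 0.055), (0.087, 0.052)]
knob 35 [ 0.001  -0.0004  0.0678]
```

Tip at about 48 mm, lid nearly shut. I'll press down in small steps.

Emit:
drive_tool([
  {"claw": 0, "dx": 0, "dy": 0, "dz": 0.001, "wx": 0, "wy": 0, "wz": 0},
  {"claw": 0, "dx": 0, "dy": 0, "dz": 0.001, "wx": 0, "wy": 0, "wz": 0},
  {"claw": 0, "dx": 0, "dy": 0, "dz": 0, "wx": 0, "wy": 0, "wz": 0},
])

```text
t: 6.55
eef_pos: [0.4421, -0.3666, 0.0712]
tool_rot: [-0.0, 0.843, 0.538, -0.0]
contact_force: [0.0, 0.9, -0.5]
gripper_width: -0.005
grasp_force: 0.0
```

Emit:
drive_tool([
  {"claw": 0, "dx": 0, "dy": 0, "dz": 0.001, "wx": 0, "wy": 0, "wz": 0},
  {"claw": 0, "dx": 0, "dy": 0, "dz": 0.0005, "wx": 0, "wy": 0, "wz": 0},
  {"claw": 0, "dx": 0, "dy": 0, "dz": 0, "wx": 0, "wy": 0, "wz": 0},
])

```text
t: 6.92
eef_pos: [0.4422, -0.3667, 0.0709]
tool_rot: [0.0, 0.843, 0.538, -0.0]
contact_force: [-3.9, 1.9, 11.7]
gripper_width: 0.002
grasp_force: 5.7
```

Emit:
drive_tool([
  {"claw": 0, "dx": 0, "dy": 0, "dz": -0.01, "wx": 0, "wy": 0, "wz": 0},
  {"claw": 0, "dx": 0, "dy": 0, "dz": -0.015, "wx": 0, "wy": 0, "wz": 0},
  {"claw": 0, "dx": 0, "dy": 0, "dz": -0.015, "wx": 0, "wy": 0, "wz": 0},
  {"claw": 0, "dx": 0, "dy": 0.004, "dz": -0.005, "wx": 0, "wy": 0, "wz": 0},
  {"claw": 0, "dx": 0.026, "dy": 0, "dz": 0, "wx": 0, "wy": 0, "wz": 0},
  {"claw": 0, "dx": 0.026, "dy": 0, "dz": 0, "wx": 0, "wy": 0, "wz": 0},
  {"claw": 0, "dx": 0.026, "dy": 0, "dz": 0, "wx": 0, "wy": 0, "wz": 0},
  {"claw": 0, "dx": 0, "dy": 0, "dz": 0, "wx": 0, "wy": 0, "wz": 0},
  {"claw": 0, "dx": 0, "dy": 0, "dz": 0, "wx": 0, "wy": 0, "wz": 0},
])

```text
t: 8.05
eef_pos: [0.4784, -0.2985, 0.1148]
tool_rot: [0.0, 0.843, 0.537, -0.0]
contact_force: [0.4, 0.1, 0.5]
gripper_width: -0.001
grasp_force: 0.0
```

```bash
python3 lid.py
python3 - <<'E'
from h import *
p,Q,t=wrist();cv2.imwrite('pics/w2.png',p[...,::-1])
p,d=read_camera('top');q=incase(pts('top',d));m=(abs(q[...,0])<.035)&(q[...,1]<-.03)&(q[...,1]>-.08);print('lid z',np.median(q[m][:,2]),np.polyfit(q[m][:,1],q[m][:,2],1))
E
```

```text
tcp case [0.0002 0.0277 0.1148] F [0.36 0.05 0.45]
R 0 []
L 49 [(0.104, 0.099), (0.101, 0.101), (0.101, 0.094), (0.102, 0.097), (0.088, 0.056), (0.091, 0.068), (0.093, 0.07), (0.089, 0.059), (0.087, 0.049)]
lid z 0.04629908305178225 [0.46607794 0.08311388]
```

View pics/w2.png

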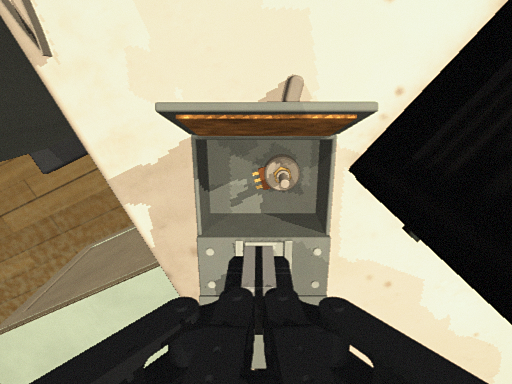

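The right lid is shut (median height 46 mm). The view shows the left compartment with the pot at (282,175), the left lid still open, and the fingertips at (262,250) above the bar on the knob's left side. Next: descend beside the knob and push it toward -y.

Emit:
drive_tool([
  {"claw": 0, "dx": 0, "dy": 0, "dz": 0.012, "wx": 0, "wy": 0, "wz": 0},
  {"claw": 0, "dx": 0, "dy": 0, "dz": 0.012, "wx": 0, "wy": 0, "wz": 0},
  {"claw": 0, "dx": 0, "dy": 0, "dz": 0.01, "wx": 0, "wy": 0, "wz": 0},
  {"claw": 0, "dx": -0.004, "dy": 0, "dz": 0, "wx": 0, "wy": 0, "wz": 0},
  {"claw": 0, "dx": -0.004, "dy": 0, "dz": 0, "wx": 0, "wy": 0, "wz": 0},
  {"claw": 0, "dx": -0.003, "dy": 0, "dz": 0, "wx": 0, "wy": 0, "wz": 0},
  {"claw": 0, "dx": -0.003, "dy": 0, "dz": 0, "wx": 0, "wy": 0, "wz": 0},
  {"claw": 0, "dx": -0.003, "dy": 0, "dz": 0, "wx": 0, "wy": 0, "wz": 0},
  {"claw": 0, "dx": -0.003, "dy": 0, "dz": 0, "wx": 0, "wy": 0, "wz": 0},
  {"claw": 0, "dx": 0, "dy": 0, "dz": 0, "wx": 0, "wy": 0, "wz": 0},
])

```text
t: 9.45
eef_pos: [0.4701, -0.3162, 0.0809]
tool_rot: [0.0, 0.843, 0.537, -0.0]
contact_force: [0.0, 0.6, 0.4]
gripper_width: -0.001
grasp_force: 0.1
```

Emit:
drive_tool([
  {"claw": 0, "dx": -0.003, "dy": 0, "dz": 0, "wx": 0, "wy": 0, "wz": 0},
  {"claw": 0, "dx": -0.002, "dy": 0, "dz": 0, "wx": 0, "wy": 0, "wz": 0},
  {"claw": 0, "dx": -0.002, "dy": 0, "dz": 0, "wx": 0, "wy": 0, "wz": 0},
  {"claw": 0, "dx": -0.001, "dy": 0, "dz": 0, "wx": 0, "wy": 0, "wz": 0},
  {"claw": 0, "dx": 0, "dy": 0, "dz": 0, "wx": 0, "wy": 0, "wz": 0},
])

```text
t: 10.07
eef_pos: [0.4667, -0.3232, 0.0808]
tool_rot: [0.0, 0.843, 0.537, -0.0]
contact_force: [0.1, 0.5, 0.0]
gripper_width: -0.001
grasp_force: 0.3
```

```bash
python3 lid.py
```

```text
tcp case [0.0001 0.0004 0.0808] F [0.06 0.53 0.  ]
R 0 []
L 50 [(0.104, 0.1), (0.104, 0.101), (0.103, 0.104), (0.104, 0.101), (0.09, 0.067), (0.094, 0.076), (0.095, 0.078), (0.092, 0.069), (0.09, 0.057)]
```

Emit:
drive_tool([
  {"claw": 0, "dx": -0.001, "dy": 0, "dz": 0, "wx": 0, "wy": 0, "wz": 0},
  {"claw": 0, "dx": -0.001, "dy": 0, "dz": 0, "wx": 0, "wy": 0, "wz": 0},
  {"claw": 0, "dx": 0, "dy": 0, "dz": 0, "wx": 0, "wy": 0, "wz": 0},
])

```text
t: 10.5
eef_pos: [0.4659, -0.3249, 0.0807]
tool_rot: [-0.0, 0.843, 0.538, -0.0]
contact_force: [-0.0, 0.9, -0.2]
gripper_width: -0.001
grasp_force: 0.6
```

Emit:
drive_tool([
  {"claw": 0, "dx": -0.001, "dy": 0, "dz": 0, "wx": 0, "wy": 0, "wz": 0},
  {"claw": 0, "dx": -0.001, "dy": 0, "dz": 0, "wx": 0, "wy": 0, "wz": 0},
  {"claw": 0, "dx": 0, "dy": 0, "dz": 0, "wx": 0, "wy": 0, "wz": 0},
])

```text
t: 10.88
eef_pos: [0.4657, -0.3254, 0.0808]
tool_rot: [-0.0, 0.843, 0.538, 0.001]
contact_force: [1.9, 4.4, 0.6]
gripper_width: 0.002
grasp_force: 2.5
```

The force rises and the motion has stopped, so the bolt is at its end stop. I'll back off, rise and check.

Emit:
drive_tool([
  {"claw": 0, "dx": 0.004, "dy": 0, "dz": 0, "wx": 0, "wy": 0, "wz": 0},
  {"claw": 0, "dx": 0.006, "dy": 0, "dz": 0, "wx": 0, "wy": 0, "wz": 0},
  {"claw": 0, "dx": 0, "dy": 0, "dz": -0.02, "wx": 0, "wy": 0, "wz": 0},
  {"claw": 0, "dx": 0, "dy": 0, "dz": -0.03, "wx": 0, "wy": 0, "wz": 0},
  {"claw": 0, "dx": 0, "dy": 0, "dz": -0.035, "wx": 0, "wy": 0, "wz": 0},
  {"claw": 0, "dx": 0, "dy": 0, "dz": -0.035, "wx": 0, "wy": 0, "wz": 0},
  {"claw": 0, "dx": -0.04, "dy": 0, "dz": 0, "wx": 0, "wy": 0, "wz": 0},
  {"claw": 0, "dx": -0.04, "dy": 0, "dz": 0, "wx": 0, "wy": 0, "wz": 0},
  {"claw": 0, "dx": -0.04, "dy": 0, "dz": 0, "wx": 0, "wy": 0, "wz": 0},
  {"claw": 0, "dx": 0, "dy": 0, "dz": 0, "wx": 0, "wy": 0, "wz": 0},
  {"claw": 0, "dx": 0, "dy": 0, "dz": 0, "wx": 0, "wy": 0, "wz": 0},
])

```text
t: 12.25
eef_pos: [0.4189, -0.4258, 0.2007]
tool_rot: [-0.0, 0.843, 0.538, 0.0]
contact_force: [-0.4, 0.6, 0.1]
gripper_width: 0.002
grasp_force: 0.0
```

Run:
```python
from h import *
p,Q,t=wrist();cv2.imwrite('pics/w3.png',p[...,::-1]);q=incase(Q)
m=(abs(q[...,0])<.02)&(abs(q[...,1])<.035)&(q[...,2]>.062)&(q[...,2]<.08);print(t,'knob',q[m].mean(0).round(4),m.sum())
m=(abs(q[...,0])<.035)&(q[...,1]<-.045)&(q[...,1]>-.08)&(q[...,2]<.07);print('lid',np.polyfit(q[m][:,1],q[m][:,2],1),np.median(q[m][:,2]))
```

```text
[ 9.00754335e-05 -1.12836053e-01  2.00667305e-01] knob [ 0.0037 -0.0206  0.0674] 562
lid [0.00086324 0.04573996] 0.04570300352458423
```

View pics/w3.png

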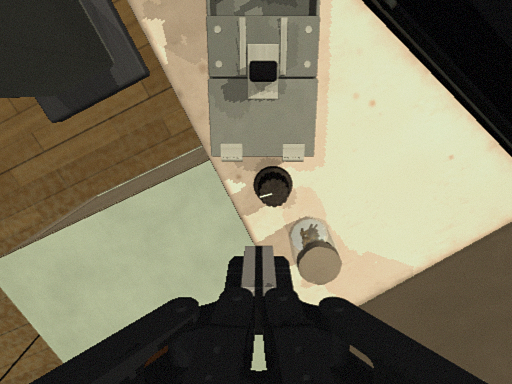

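The picture shows the lid lying flat at (263,115) and the bolt plate over its edge at (263,72). The knob has moved 17.6 mm, and the loose knob and jar are undisturbed.

```bash
python3 -c "
from station import *
print(hand_in())"
```

```text
the job is handed in; nothing more can be done
None
```

The relay's lid (the right one) is shut and bolted, with the bolt about 17.6 mm over towards it; the left lid stands open, no bystander was touched, and the job is handed in (no verdict was returned).

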